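# Tip a flush cover plate out of its tray and lock it on its box

### The arm

A 7-joint arm with a two-finger parallel gripper is mounted at the origin on the work surface; the furniture and walls round the work are solid. World frame = base frame: x ahead of the robot, y to its left, z up, the work surface at z = 0. Lengths are in m, angles in rad, forces in N, time in s.
With the tool pointing down it reaches from about 0.4 to 0.925 m from the base axis. Payload 5.6 kg.
Tool frame: the origin (TCP) lies midway between the tips of the shut fingers; the grasp point (between the pads) lies arm.grip_point_offset behind it (arm.grip_point_offset is the distance from the TCP to the grasp point, in m); z points along the fingers, x is the direction in which the jaws open and shut, and the axes are right-handed (so a half turn about z gives the same grasp; the last joint's range is limited). The gripper opens to 85 mm and grips with 20 to 120 N. Pads are 22 mm wide; open, the fingers measure 114 mm over their backs; the gripper's body (76 mm by 85 mm) begins 54 mm behind the grasp point. The pads swing forward as they close: fully open they stand 13 mm farther back than shut.
Start: joints at [-1.356, 0.468, -0.012, 1.603, 0.006, 1.071, -0.056], TCP at [0.166, 0.629, 0.231] pointing down, gripper open.
Joint ranges: [-2.53, 2.53], [-0.31, 2.02], [-1.57, 1.55], [0.28, 2.44], [-1.29, 4.43], [0.15, 1.84], [-2.92, 2.92]. Speed limits (rad/s): [2.57, 2.57, 3.14, 3.14, 3.14, 3.14, 3.14].

### API

Orientations are given as a unit quaternion [x, y, z, w].
In Python, from station import arm gives the robot as it stands.
- The arm moves only by the tool servo_tool, never from a script. Its argument "steps" is a list of rows, each an object with "translation": the shift along the tool's x, y, z normalised to -1 to 1, where 1 is 0.03 m, a list of three; "yaw": the turn about the tool's z normalised to -1 to 1, where 1 is 180 degrees; "hand": the opening, from 0 (shut) to 1 (fully open). In form: [{"translation": [tx, ty, tz], "yaw": yaw, "hand": hand}, ...]. A call has 1 to 5 rows; each row shifts and turns the commanded pose from where the row before left it, along the tool's axes as they then stand; what a row does not reach is not made up. A row lasts 1/8 s, in which the tool goes at most 62.5 mm and 10.7 degrees, less where a joint would pass 70% of its speed; a pose out of reach is approached as far as the arm can. A call with a number of a shift or a turn outside -1 to 1 is refused whole. A call with a gripper value outside its range is refused whole. The fingers move at their own pace and stop on an object; "force" is the grip in N (left out, the last holds). Time passes only in rows, so rows that do not move let the fingers close. It gives the time, the measured TCP pose, the force and the opening at its end, in the units of the state.
- arm.sense(): the state, without advancing time (a new reading comes with each control period).
- arm.get_image(name): name is "side" or "top"; returns (picture, depth): 400x640x3 uint8, red, green, blue; 400x640 float32, m along the optical axis (not along the pixel's ray), 0 where there is no reading.
- arm.calibration(name): a dict with "K" (3x3 intrinsics, pixels), "eye" and "orientation" of the camera in the world. Camera axes: x right, y up, looking along -z (the intrinsics and any distortion apply to the point x, -y, -z); pixel columns grow to the right and rows downward; lengths in m; the calibration is good to about 2 mm. A picture is of the moment at which its call begins. calibration takes no time and is no camera call.
- arm.finish_job(): hands the job in, once; it reports no verdict.
Trained networks look in the newest picture that a camera, given by its name, has taken for a name from the list of things; names that differ only in an ending like _2 or _b are one class to them, and where a whole thing is asked for, a point or a joint stands for the part that bears it (a point fixed in the world has none). Each returns a list of dicts, best first, with "score" (0 to 1); they miss things now and then, are a little off and sometimes report something else, mostly with a low value. They report only what shows in the picture. A call takes as long as a camera call.
- arm.regions_of(camera, query): "mask" (400x640 bool, what is visible of it) and "uv" ([column, row] in pixels, amid what is visible of it).
- arm.place_of(camera, query): "uv" ([column, row] in pixels: a listed point, or the origin of a listed thing).
The state is a dict: "time": time; "qpos": joint angles; "joint_vel": joint speeds; "joint_torque": joint torques, N m; "eef_pos": TCP position; "eef_rot": TCP orientation; "ft_force": force on the tool from outside, world axes, zero at the start; "ft_torque": the same for the moment, N m; "gripper_width": opening from 0.0 (shut) to 1.0 (fully open).
Only numpy, scipy, OpenCV 4.12 (cv2) and the standard library are available. Lean on these libraries where they do the work, as an engineer would, in place of code of your own. Each camera call takes 0.05 s, during which the arm holds its last target. There are 200 camera calls.

### The job

Close the open green box with its slotted aluminium cover plate. The plate lies flush in the wooden tray: press down its end over the finger well so that it tips up and stays leaning there, take it by the raised part, lay it flat on the green box between the two end cheeks with the red T-toggle coming up through the slot, then turn the toggle a quarter turn, either way, so that it lies crosswise and holds the plate. Leave the jars, bottles and other things round about where they are.

Things in the scene. Friction and masses are not known exactly. Their poses are not given: they have to be found in the camera images.
- plate: loose slotted aluminium cover plate, 130 (x) x 60 (y) x 5 mm, about 0.12 kg; origin at the centre of its underside, x along its length, z up. Slot through its centre 46 mm (x) x 22 mm (y). Same end for end. Starts flush in the tray's recess, its x along the tray's x, its origin 3 mm to the -x side of the tray's origin, so its +x end hangs 62 mm over the finger well
- tray: fixed wooden tip-up tray, 157 (x) x 84 (y) x 50 mm high, walls 10 mm; origin on the table below the edge where recess floor ends and finger well begins; z up. -x side: recess floor 45 mm above the table, 72 mm long. +x side: finger well 65 mm long, floor 3 mm above the table. Recess and well are 64 mm wide, so no finger gets beside the flush plate
- tray_edge (a point): mid-point of the edge between recess floor and well, 45 mm above the table, axes as the tray's. The plate pivots on this edge when its end over the well is pressed. Pressed right down it also slides about 10 mm into the well (pressing a few mm toward +x helps) and, left alone, stays leaning at about 0.6 rad; pressed too little, it falls back flat
- well_foot (a point): foot of the well's far wall, 65 mm to the +x side of the edge, 3 mm above the table: near here the low end of the leaning plate rests. The plate's other end then stands about 35 mm above the recess floor, its long sides clear above the tray's 50 mm rim, to be gripped across its 60 mm width
- chip_box: fixed slim green steel box, open on top, 154 (x) x 46 (y) mm; origin on the table under its centre, x along its length. The plate rests on its two long walls, tops 45 mm above the table (plate face then at 50 mm), overhanging them 7 mm each side. The end cheeks, inner faces 69 mm from the centre, rise to 52 mm; the plate lies between them, 4 mm free at each end
- toggle (a joint): turn of the red T-toggle in the middle of the green box about the upright axis, rad, counter-clockwise from above positive; 0 = bar along the box's length (fits the slot), +1.57 or -1.57 = crosswise over the plate, holding it. Stops at 1.75 either way; light friction (0.03 N m), stays where left. Starts within 0.1 of 0
- toggle_bar (a point): centre of the toggle's red bar, 62 mm above the table, in the middle of the box; its x runs along the bar. The bar is 38 mm long, 10 mm wide and 16 mm high (54 to 70 mm above the table), on an 8 mm stem
- jar_yellow: bystander, to be left where it is: white screw-top pigment jar with yellow band, 66x66x53 mm; origin at the centre of its underside
- wood_rest: bystander, to be left where it is: pine offcut, 34x72x45 mm; origin at the centre of its underside
- jar_copper: bystander, to be left where it is: small white pigment jar with copper band, 47x47x47 mm; origin at the centre of its underside
- jar_red: bystander, to be left where it is: white pigment jar with red band, 68x68x56 mm; origin at the centre of its underside
- bottle_small: bystander, to be left where it is: small amber bottle with black cap, 38x38x78 mm; origin at the centre of its underside
- roll_tape: bystander, to be left where it is: roll of tan tape lying flat, 104x104x24 mm; origin at the centre of its underside; it lies beside the fixed soap cutter at the far right of the table, whose tall metal bow the arm must rise over when it comes from that side
- pen_red: bystander, to be left where it is: red marker pen lying down, 18x136x18 mm; origin at the centre of its underside
- bottle_cedar: bystander, to be left where it is: amber bottle with black cap, 62x62x127 mm; origin at the centre of its underside

How it is judged:
By the outcome, as a careful person would: the job done as asked, in the order asked, and still so for the second after the job is handed in, with the robot touching nothing.
It also fails if it takes over 66 s, if anything falls off the work surface, if the arm or the gripper's body presses on something with over 40 N, if the wrist force passes 120 N, or if a joint passes its speed limit or range.

## Working session

There is one attempt and no reset: what is moved stays moved. The work goes in short steps, Python scripts to look and compute and a tool call to move; the robot and the scene stay as the last step left them, time stands still between calls to the robot, and variables do not carry over. Pictures are saved under pics/ and viewed, about 8 in all and at most 12, crops included, and the job is handed in when it is done.

Besides the shell and the picture viewer there is one more tool, called as a command line: name --argument value ..., lists and objects as JSON in quotes. servo_tool: Moves the arm, as the interface text tells. Its arguments: {"type":"object","properties":{"steps":{"type":"array"},"force":{"type":"number"}},"required":["steps"]}

```bash
ls; mkdir -p pics
cat > h.py <<'E'
import numpy as np, cv2
from station import arm
from scipy.spatial.transform import Rotation as R
def cam(n):
    c=arm.calibration(n); return np.array(c["K"]),np.array(c["eye"]),R.from_quat(c["orientation"]).as_matrix(),c
def cloud(n,d):
    K,e,M,_=cam(n); v,u=np.mgrid[0:400,0:640]
    p=np.stack([(u-K[0,2])/K[0,0]*d,-(v-K[1,2])/K[1,1]*d,-d],-1)
    return p@M.T+e
def ray(n,uv,z):
    K,e,M,_=cam(n); r=M@np.array([(uv[0]-K[0,2])/K[0,0],-(uv[1]-K[1,2])/K[1,1],-1]); return e+r*(z-e[2])/r[2]
def save(n,f,im): cv2.imwrite("pics/"+f,im[...,::-1])
E
python3 - <<'E'
from h import *
for n in("top","side"):
    im,d=arm.get_image(n); save(n,n+"0.png",im); print(arm.calibration(n),(d==0).mean())
    P=cloud(n,d)
    for q,z in(("plate",.05),("tray",.0),("tray_edge",.045),("well_foot",.003),("chip_box",0.),("toggle_bar",.062)):
        r=arm.place_of(n,q)[:2]
        for a in r: print(n,q,round(a["score"],2),np.round(a["uv"],1),ray(n,a["uv"],z).round(4))
    for q in("plate","tray","chip_box","toggle"):
        for a in arm.regions_of(n,q)[:1]:
            m=a["mask"]&(d>0); X=P[m]; print(n,q,a["score"],m.sum(),X.mean(0).round(4),np.median(X[:,2]).round(4))
            rc=cv2.minAreaRect((X[:,:2]*1000).astype(np.float32)); print(rc)
s=arm.sense(); print(s["eef_pos"],s["eef_rot"],s["ft_force"],arm.grip_point_offset,s["time"])
E
```

```text
pics
{'K': array([[363.07009283,   0.        , 316.88809882],
       [  0.        , 363.07009283, 195.48705586],
       [  0.        ,   0.        ,   1.        ]]), 'eye': array([ 0.40453575, -0.05606064,  0.97562805]), 'orientation': array([ 0.05175673, -0.06783571, -0.69743805,  0.71154741])} 0.0040859375
top plate 0.84 [350.  200.8] [ 0.551  -0.1617  0.05  ]
top tray 0.86 [348.4 206.8] [ 0.5423 -0.163   0.    ]
top tray 0.39 [228.5 168.9] [0.6402 0.1671 0.    ]
top tray_edge 0.77 [351.3 199.9] [ 0.5542 -0.1656  0.045 ]
top well_foot 0.64 [360.1 186.8] [ 0.5978 -0.1946  0.003 ]
top well_foot 0.44 [427.8 181.8] [ 0.6161 -0.3819  0.003 ]
top chip_box 0.79 [228.6 205.9] [0.5378 0.1608 0.    ]
top toggle_bar 0.49 [223.3 200.4] [0.5431 0.1612 0.062 ]
top plate 0.76 1021 [ 0.5465 -0.1575  0.0496] 0.0503
((548.3755493164062, -158.27264404296875), (60.31146240234375, 132.8336181640625), 62.146217346191406)
top tray 0.68 863 [ 0.5413 -0.1546  0.0442] 0.0494
((546.8115844726562, -155.6966552734375), (85.11595916748047, 156.3392791748047), 61.919471740722656)
top chip_box 0.77 1240 [0.5385 0
[... 734 characters left out ...]
24  0.045 ]
side well_foot 0.88 [342.5 254.9] [ 0.5984 -0.1976  0.003 ]
side chip_box 0.96 [280.2 189.7] [0.5287 0.15   0.    ]
side chip_box 0.37 [384.3 310.7] [ 0.6192 -0.3784  0.    ]
side toggle_bar 0.61 [282.2 172.4] [0.532  0.1266 0.062 ]
side plate 0.61 838 [ 0.5461 -0.1573  0.0505] 0.0506
((546.478515625, -154.56468200683594), (65.16729736328125, 129.64659118652344), 62.72008514404297)
side chip_box 0.92 1124 [0.5243 0.1501 0.0336] 0.0361
((540.8041381835938, 198.054931640625), (255.89935302734375, 170.35057067871094), 76.0157470703125)
[0.16575389 0.62851925 0.23131827] [ 7.92168900e-01  6.10301919e-01  2.56981939e-05 -2.61566072e-05] [-0.357786   -0.14751258 -0.4692711 ] 0.0187 1.1
```

View pics/top0.png

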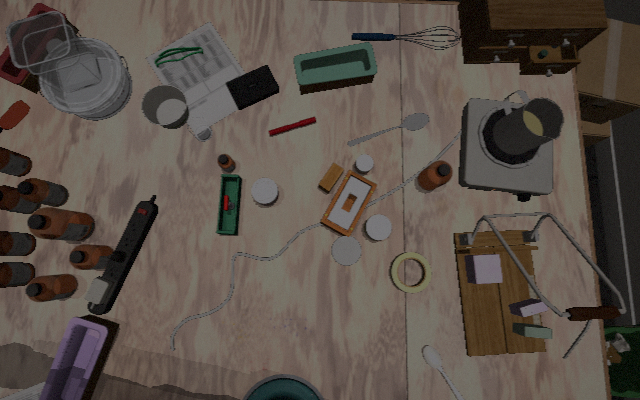

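View pics/side0.png

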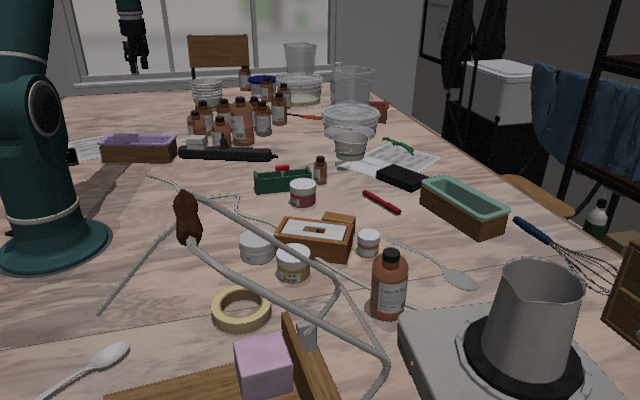

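The top view shows the tray at about (350,203), with its long axis running up and right. The green box is at about (228,205), upright in the image, with the red jar at (264,192). Jars sit close around the tray at (378,228), (346,250) and (364,163), and the wood rest is at (329,177). The side view agrees.

Run:
```python
from h import *
for n in("top","side"):
    im,d=arm.get_image(n);P=cloud(n,d)
    for q in("jar_yellow","wood_rest","jar_copper","jar_red","bottle_small"):
        for a in arm.regions_of(n,q)[:1]:
            m=a["mask"]&(d>0);X=P[m]; zt=np.percentile(X[:,2],95); T=X[X[:,2]>zt-.008]; print(n,q,round(a["score"],2),"top",(T.min(0)+T.max(0)).round(4)/2,zt.round(3))
    # raised points near the tray and the box
    for nm,c,r,zr in(("tray",(.547,-.157),.1,(.046,.056)),("box",(.538,.155),.085,(.04,.056))):
        m=(np.hypot(P[...,0]-c[0],P[...,1]-c[1])<r)&(P[...,2]>zr[0])&(P[...,2]<zr[1])&(d>0)
        h=cv2.cvtColor(im,cv2.COLOR_RGB2HSV); hh=h[...,0]
        if nm=="tray":
            wood=m&(hh<20)&(h[...,1]>110); X=P[wood]
            # connected piece
            k,l,st,_=cv2.connectedComponentsWithStats(wood.astype(np.uint8)); i=1+st[1:,4].argmax(); X=P[l==i]
        else: X=P[m&(hh>40)&(hh<95)&(h[...,1]>60)]
        print(n,nm,len(X),cv2.minAreaRect((X[:,:2]*1000).astype(np.float32)),X.mean(0).round(4))
```

```text
top jar_yellow 0.78 top [ 0.48475 -0.23225  0.0535 ] 0.056
top wood_rest 0.72 top [ 0.61315 -0.1136   0.04525] 0.048
top jar_copper 0.64 top [ 0.655   -0.1977   0.04725] 0.05
top jar_red 0.89 top [0.5724  0.06085 0.05605] 0.058
top bottle_small 0.6 top [0.64855 0.1668  0.07675] 0.079
top tray 625 ((546.7213134765625, -157.985595703125), (83.3106689453125, 157.90737915039062), 61.93640899658203) [ 0.5431 -0.1565  0.0502]
top box 278 ((537.7032470703125, 153.58355712890625), (44.561832427978516, 153.35546875), 88.38513946533203) [0.5375 0.1504 0.0471]
side jar_yellow 0.71 top [ 0.47235 -0.33525  0.1369 ] 0.055
side wood_rest 0.86 top [ 0.61605 -0.1102   0.0436 ] 0.047
side jar_copper 0.85 top [ 0.6544  -0.19785  0.0451 ] 0.048
side jar_red 0.71 top [0.5713  0.06065 0.0543 ] 0.058
side bottle_small 0.71 top [0.6453  0.17135 0.07495] 0.078
side tray 587 ((546.3309326171875, -155.51502990722656), (91.59898376464844, 156.09765625), 63.18682098388672) [ 0.5452 -0.1673  0.05  ]
side box 240 ((535.9884643554688, 156.1674346923828), (51.34032440185547, 151.74249267578125), 88.64893341064453) [0.5369 0.148  0.0446]
```

servo_tool --steps '[{"translation": [-1,0.6,0],"yaw": 0.037,"hand": 0},{"translation": [-1,0.6,0],"yaw": 0.036,"hand": 0},{"translation": [-1,0.4,0],"yaw": 0,"hand": 0},{"translation": [-1,0.4,0],"yaw": 0,"hand": 0},{"translation": [-1,0.4,0],"yaw": 0,"hand": 0}]'

```text
time: 2.33
eef_pos: [0.1709, 0.463, 0.2314]
eef_rot: [0.857, 0.516, 0.0, -0.0]
ft_force: [0.3, -0.5, 0.6]
gripper_width: -0.001
```

servo_tool --steps '[{"translation": [0,1,0],"yaw": 0,"hand": 0},{"translation": [0,1,0],"yaw": 0,"hand": 0},{"translation": [0,1,0],"yaw": 0,"hand": 0},{"translation": [0,1,0],"yaw": 0,"hand": 0},{"translation": [0,1,0],"yaw": 0,"hand": 0}]'

```text
time: 2.95
eef_pos: [0.3044, 0.3934, 0.2316]
eef_rot: [0.857, 0.516, 0.0, -0.0]
ft_force: [-0.1, 1.0, -0.2]
gripper_width: -0.001
```

servo_tool --steps '[{"translation": [-0.8,1,0],"yaw": 0,"hand": 0},{"translation": [-0.8,1,0],"yaw": 0,"hand": 0},{"translation": [-0.8,1,0],"yaw": 0,"hand": 0},{"translation": [-0.8,1,0],"yaw": 0,"hand": 0},{"translation": [-0.8,1,0],"yaw": 0,"hand": 0}]'

```text
time: 3.58
eef_pos: [0.3804, 0.2165, 0.2316]
eef_rot: [0.857, 0.516, 0.0, -0.0]
ft_force: [-0.0, 0.5, 0.4]
gripper_width: -0.0
```

servo_tool --steps '[{"translation": [-0.8,1,0],"yaw": 0,"hand": 0},{"translation": [-0.8,1,0],"yaw": 0,"hand": 0},{"translation": [-0.8,1,0],"yaw": 0,"hand": 0},{"translation": [-0.8,1,0],"yaw": 0,"hand": 0},{"translation": [-0.8,1,0],"yaw": 0,"hand": 0}]'

```text
time: 4.2
eef_pos: [0.4568, 0.0402, 0.2316]
eef_rot: [0.857, 0.516, 0.0, 0.0]
ft_force: [0.5, 1.1, 0.7]
gripper_width: -0.0
```

servo_tool --steps '[{"translation": [-0.8,1,0.5],"yaw": 0,"hand": 0},{"translation": [-0.8,1,0.8],"yaw": 0,"hand": 0},{"translation": [-0.8,1,0.8],"yaw": 0,"hand": 0},{"translation": [-0.8,1,0.8],"yaw": 0,"hand": 0},{"translation": [-0.8,1,0.8],"yaw": 0,"hand": 0}]'

```text
time: 4.82
eef_pos: [0.5334, -0.1359, 0.1196]
eef_rot: [0.857, 0.516, 0.0, 0.0]
ft_force: [-0.3, 0.1, 0.7]
gripper_width: 0.0
```

servo_tool --steps '[{"translation": [0,1,0],"yaw": 0,"hand": 0},{"translation": [0,0.6,0],"yaw": 0,"hand": 0},{"translation": [0,0,0],"yaw": 0,"hand": 0}]'

```text
time: 5.2
eef_pos: [0.5757, -0.1581, 0.1201]
eef_rot: [0.857, 0.515, 0.0, 0.0]
ft_force: [-0.7, 0.2, 0.8]
gripper_width: 0.002
```

```bash
cat >> h.py <<'E'
U=np.array([np.cos(np.radians(-28)),np.sin(np.radians(-28))]);V=np.array([-U[1],U[0]]);EDGE=np.array([.5498,-.1586])
def st():
    s=arm.sense();p=np.array(s["eef_pos"]);print("edge-rel u,v",(p[:2]-EDGE)@U,(p[:2]-EDGE)@V,"z",p[2],"yaw",np.degrees(2*np.arctan2(s["eef_rot"][1],s["eef_rot"][0])),"F",np.round(s["ft_force"],1),s["time"]);return s
E
python3 -c "
from h import *
st()"
```

```text
edge-rel u,v 0.022652669820803613 0.012582339073500263 z 0.12013628571132565 yaw 62.0538711064419 F [-0.7  0.2  0.8] 5.2
```

servo_tool --steps '[{"translation": [-0.42,0.66,0.5],"yaw": 0,"hand": 0},{"translation": [0,0,1],"yaw": 0,"hand": 0},{"translation": [0,0,0.6],"yaw": 0,"hand": 0},{"translation": [0,0,0],"yaw": 0,"hand": 0}]'

```text
time: 5.7
eef_pos: [0.5853, -0.1768, 0.0561]
eef_rot: [0.857, 0.516, -0.001, -0.001]
ft_force: [0.2, -0.5, 0.5]
gripper_width: -0.0
```

```bash
python3 -c "
from h import *
st()
im,d=arm.get_image('side'); save(0,'press.png',cv2.resize(im[150:330,210:450],None,fx=3,fy=3))"
```

```text
edge-rel u,v 0.0398551442173144 0.0005545545855398792 z 0.05607851743510787 yaw 62.11880477937159 F [ 0.2 -0.5  0.5] 5.7
```

View pics/press.png

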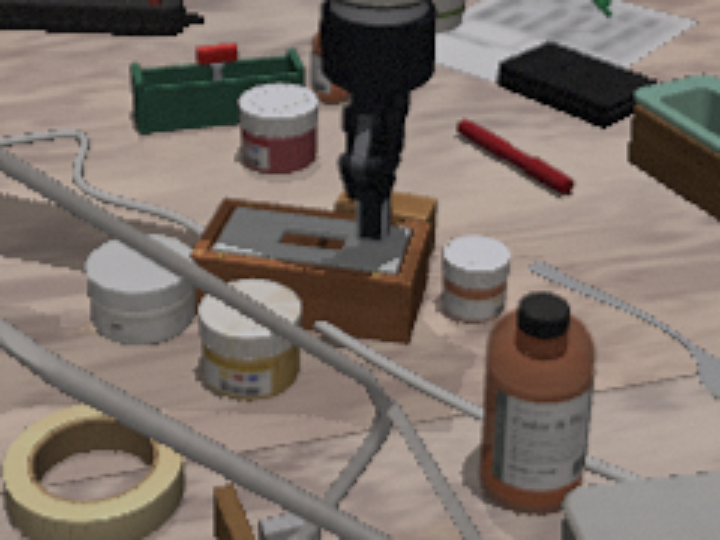

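The closed fingers are just above the plate at crop (375,235), over the well end and centred. I'll press now.

servo_tool --steps '[{"translation": [0,0.15,0.2],"yaw": 0,"hand": 0},{"translation": [0,0,0.3],"yaw": 0,"hand": 0},{"translation": [0,0,0.3],"yaw": 0,"hand": 0},{"translation": [0,0,0.3],"yaw": 0,"hand": 0}]'

```text
time: 6.25
eef_pos: [0.5905, -0.1799, 0.0236]
eef_rot: [0.857, 0.516, -0.0, -0.0]
ft_force: [0.8, 0.4, -0.4]
gripper_width: -0.001
```

```bash
python3 -c "
from h import *
st()"
```

```text
edge-rel u,v 0.04589602969883782 0.00027789823780757783 z 0.023574466759119898 yaw 62.08447292548464 F [ 0.8  0.4 -0.4] 6.25
```

servo_tool --steps '[{"translation": [0,0.05,0.2],"yaw": 0,"hand": 0},{"translation": [0,0.1,0.1],"yaw": 0,"hand": 0},{"translation": [0,0.1,0.05],"yaw": 0,"hand": 0}]'

```text
time: 6.62
eef_pos: [0.5974, -0.1835, 0.0151]
eef_rot: [0.857, 0.516, 0.0, -0.001]
ft_force: [-11.1, 4.9, 26.6]
gripper_width: -0.002
```

```bash
python3 -c "
from h import *
st()
im,d=arm.get_image('side'); save(0,'press2.png',cv2.resize(im[190:290,250:400],None,fx=4,fy=4))"
```

```text
edge-rel u,v 0.05373087295647099 0.0004000440444097732 z 0.015077460702887239 yaw 62.0827200997513 F [-11.1   4.9  26.6] 6.625
```

View pics/press2.png

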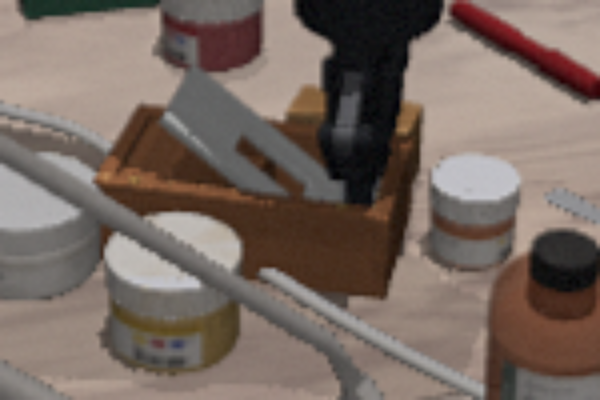

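The plate is tipped, with its raised end at crop (195,90) and its low end in the well. I'll lift away and see whether it stays.

servo_tool --steps '[{"translation": [0,0,-0.2],"yaw": 0,"hand": 0},{"translation": [0,0,-0.6],"yaw": 0,"hand": 0},{"translation": [0,0,-1],"yaw": 0,"hand": 0},{"translation": [0,0,-1],"yaw": 0,"hand": 0},{"translation": [0,0,-1],"yaw": 0,"hand": 0.9}]'

```text
time: 7.3
eef_pos: [0.5973, -0.1836, 0.1295]
eef_rot: [0.857, 0.516, 0.0, 0.0]
ft_force: [-0.4, -0.1, 0.0]
gripper_width: 0.2
```

servo_tool --steps '[{"translation": [0,-1,-0.6],"yaw": 0,"hand": 0.85},{"translation": [0,-1,0],"yaw": 0,"hand": 0.85},{"translation": [0,-1,0],"yaw": 0,"hand": 0.85}]'

```text
time: 7.68
eef_pos: [0.5172, -0.141, 0.1468]
eef_rot: [0.857, 0.516, 0.001, 0.0]
ft_force: [0.1, 0.5, -0.2]
gripper_width: 0.837
```

Run:
```python
from h import *
s=st(); print(s["gripper_width"])
im,d=arm.get_image('side');P=cloud('side',d); save(0,'lean.png',cv2.resize(im[170:290,230:410],None,fx=4,fy=4))
for a in arm.regions_of('side','plate')[:1]:
    m=cv2.erode(a["mask"].astype(np.uint8),np.ones((3,3)))>0; X=P[m&(d>0)]; q=np.c_[(X[:,:2]-EDGE)@U,(X[:,:2]-EDGE)@V,X[:,2]]
    q=q[(q[:,2]<.12)&(abs(q[:,1])<.05)]
    print(a["score"],len(q),np.percentile(q,[1,50,99],axis=0).round(4),np.polyfit(q[:,0],q[:,2],1))
```

```text
edge-rel u,v -0.037078472354759806 0.00022103659190267876 z 0.1468329785279123 yaw 62.07714924929725 F [ 0.1  0.5 -0.2] 7.675
0.8373609951699882
0.58 412 [[-0.043  -0.0289  0.0232]
 [-0.0186  0.0064  0.0623]
 [ 0.0406  0.0262  0.0797]] [-0.6719625   0.05022787]
```

View pics/lean.png

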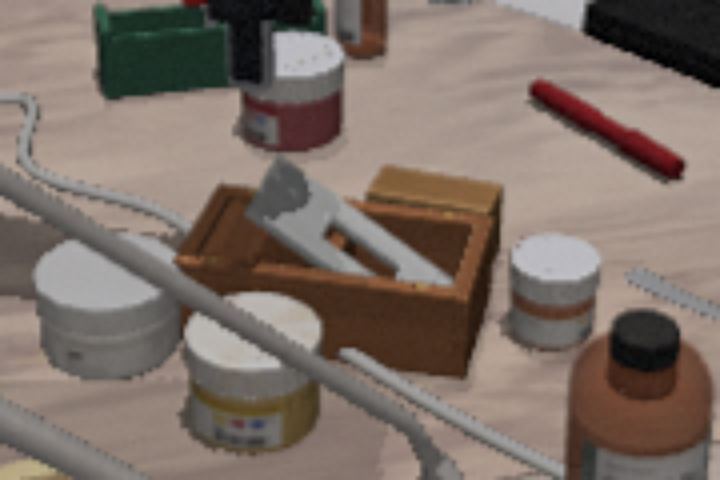

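The plate stays leaning at about 0.59 rad, with its raised end at crop (280,165). Both long sides are clear of the rim there.

servo_tool --steps '[{"translation": [0,0.24,1],"yaw": 0,"hand": 0.85},{"translation": [0,0,1],"yaw": 0,"hand": 0.85},{"translation": [0,0,0.9],"yaw": 0,"hand": 0.85},{"translation": [0,0,0.38],"yaw": 0,"hand": 0.85},{"translation": [0,0,0],"yaw": 0,"hand": 0.85}]'

```text
time: 8.4
eef_pos: [0.5242, -0.145, 0.0473]
eef_rot: [0.857, 0.516, -0.0, -0.0]
ft_force: [0.7, -0.2, -0.5]
gripper_width: 0.849
```

servo_tool --steps '[{"translation": [0,0,0],"yaw": 0,"hand": 0.6},{"translation": [0,0,0],"yaw": 0,"hand": 0.6},{"translation": [0,0,0],"yaw": 0,"hand": 0.5},{"translation": [0,0,0],"yaw": 0,"hand": 0.5}]' --force 50

```text
time: 8.9
eef_pos: [0.5249, -0.145, 0.0484]
eef_rot: [0.857, 0.516, 0.001, 0.001]
ft_force: [-1.1, 0.1, 5.7]
gripper_width: 0.684
```

```bash
python3 -c "
from h import *
print(st()['gripper_width'])"
```

```text
edge-rel u,v -0.02837307326922993 0.00029823794716196846 z 0.04837786612753557 yaw 62.06516924763567 F [-1.1  0.1  5.7] 8.9
0.6840745051725678
```

servo_tool --steps '[{"translation": [0,-0.1,-0.3],"yaw": 0,"hand": 0.5},{"translation": [0,-0.1,-0.6],"yaw": 0,"hand": 0.5},{"translation": [0,0,-1],"yaw": 0,"hand": 0.5},{"translation": [0,0,-1],"yaw": 0,"hand": 0.5},{"translation": [0,0,-1],"yaw": 0,"hand": 0.5}]'

```text
time: 9.52
eef_pos: [0.5184, -0.1417, 0.1663]
eef_rot: [0.857, 0.516, 0.0, -0.0]
ft_force: [0.8, 0.0, -0.6]
gripper_width: 0.688
```

```bash
cat >> h.py <<'E'
def plate(n,U=U,V=V):
    "plate in tool-based frame: along u, v, z relative to TCP"
    s=arm.sense();p=np.array(s["eef_pos"]);im,d=arm.get_image(n);P=cloud(n,d)
    for a in arm.regions_of(n,'plate')[:1]:
        m=cv2.erode(a["mask"].astype(np.uint8),np.ones((3,3)))>0; X=P[m&(d>0)]-p; q=np.c_[X[:,:2]@U,X[:,:2]@V,X[:,2]]
        q=q[(abs(q[:,1])<.045)&(abs(q[:,0])<.15)&(abs(q[:,2])<.15)]
        print(n,a["score"],len(q),np.percentile(q,[1,50,99],axis=0).round(4),"slope",np.polyfit(q[:,0],q[:,2],1).round(4))
    return im
E
python3 - <<'E'
from h import *
print(st()['gripper_width'])
im=plate('side'); save(0,'lift.png',cv2.resize(im[100:280,200:420],None,fx=3,fy=3)); plate('top')
E
```

```text
edge-rel u,v -0.03565105188710009 0.00023207990559095254 z 0.16626989659887165 yaw 62.09286255300285 F [ 0.8  0.  -0.6] 9.525
0.6880419308706732Traceback (most recent call last):
  File "<stdin>", line 3, in <module>
  File "h.py", line 22, in plate
    print(n,a["score"],len(q),np.percentile(q,[1,50,99],axis=0).round(4),"slope",np.polyfit(q[:,0],q[:,2],1).round(4))
                              ~~~~~~~~~~~~~^^^^^^^^^^^^^^^^^^^^
    return _quantile_unchecked(
        a, q, axis, out, overwrite_input, method, keepdims, weights)
    return _ureduce(a,
                    func=_quantile_ureduce_func,
    ...<5 lines>...
                    overwrite_input=overwrite_input,
                    method=method)
    r = func(a, **kwargs)
    result = _quantile(arr,
                       quantiles=q,
    ...<2 lines>...
                       out=out,
                       weights=wgt)
    slices_having_nans = np.isnan(arr[-1, ...])
                                  ~~~^^^^^^^^^
IndexError: index -1 is out of bounds for axis 0 with size 0
```

Run:
```python
from h import *
im,d=arm.get_image('side'); save(0,'lift.png',cv2.resize(im[100:280,200:420],None,fx=3,fy=3))
```

```text
(no output)
```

View pics/lift.png

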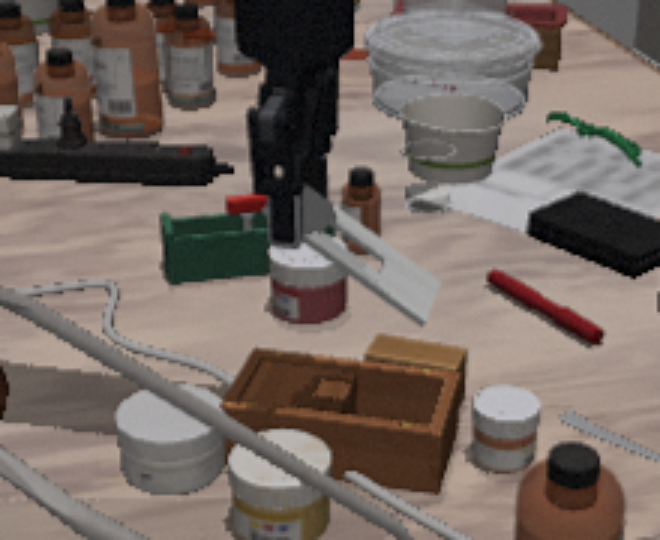

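The plate is held at its raised end, with the tilt about unchanged; its low end is at crop (425,310). I'll measure the tilt and offset from depth.

```bash
cat >> h.py <<'E'
def held(n,yawdeg=-28,zmin=.08):
    u=np.array([np.cos(np.radians(yawdeg)),np.sin(np.radians(yawdeg))]);v=np.array([-u[1],u[0]])
    p=np.array(arm.sense()["eef_pos"]);im,d=arm.get_image(n);P=cloud(n,d);X=P-p
    a=X[...,:2]@u;b=X[...,:2]@v
    m=(d>0)&(a>.018)&(a<.13)&(abs(b)<.04)&(P[...,2]>zmin)&(X[...,2]<.05)
    q=np.c_[a[m],b[m],X[...,2][m]]
    if len(q)<20: print("few",len(q)); return im
    f=np.polyfit(q[:,0],q[:,2],1); r=abs(q[:,2]-np.polyval(f,q[:,0]))<.006; q=q[r]; f=np.polyfit(q[:,0],q[:,2],1)
    print(n,len(q),"umax",np.percentile(q[:,0],[98,100]).round(4),"v",np.percentile(q[:,1],[2,98]).round(4),"slope",f.round(4),"theta",np.arctan(f[0]).round(3)); return im
E
python3 - <<'E'
from h import *
held('side');held('top')
E
```

```text
side 629 umax [0.0898 0.0917] v [-0.0304  0.0299] slope [-0.6621  0.0191] theta -0.585
few 0
```

servo_tool --steps '[{"translation": [0,0,0],"yaw": -0.049,"hand": 0.5},{"translation": [0,0,0],"yaw": -0.049,"hand": 0.5},{"translation": [0,0,0],"yaw": -0.049,"hand": 0.5},{"translation": [0.8,0,0],"yaw": 0,"hand": 0.5},{"translation": [1,-0.1,0],"yaw": 0,"hand": 0.5}]'

```text
time: 10.4
eef_pos: [0.5161, -0.0879, 0.1631]
eef_rot: [0.717, 0.697, -0.001, -0.001]
ft_force: [0.5, -0.9, -0.9]
gripper_width: 0.683
```

servo_tool --steps '[{"translation": [1,-0.1,0],"yaw": 0,"hand": 0.5},{"translation": [1,-0.1,0],"yaw": 0,"hand": 0.5},{"translation": [1,-0.1,0],"yaw": 0,"hand": 0.5},{"translation": [1,-0.1,0],"yaw": 0,"hand": 0.5},{"translation": [1,0,0],"yaw": 0,"hand": 0.5}]'

```text
time: 11.02
eef_pos: [0.5077, 0.0632, 0.1631]
eef_rot: [0.716, 0.698, -0.001, -0.001]
ft_force: [1.2, -0.1, -0.6]
gripper_width: 0.685
```

servo_tool --steps '[{"translation": [1,0,0],"yaw": 0,"hand": 0.5},{"translation": [1,0,0],"yaw": 0,"hand": 0.5},{"translation": [1,0,0],"yaw": 0,"hand": 0.5},{"translation": [0,0,0],"yaw": 0,"hand": 0.5},{"translation": [0,0,0],"yaw": 0,"hand": 0.5}]'

```text
time: 11.65
eef_pos: [0.5105, 0.1515, 0.1634]
eef_rot: [0.716, 0.698, -0.001, -0.0]
ft_force: [-0.6, -0.8, -1.4]
gripper_width: 0.688
```

Run:
```python
from h import *
st(); print(arm.sense()['eef_pos'])
im=held('side',-1.5,.085); save(0,'over.png',cv2.resize(im[110:240,210:400],None,fx=4,fy=4))
for n in('side','top'):
    im,d=arm.get_image(n);P=cloud(n,d);h=cv2.cvtColor(im,cv2.COLOR_RGB2HSV)
    g=(h[...,0]>40)&(h[...,0]<95)&(h[...,1]>60)&(d>0)&(np.hypot(P[...,0]-.538,P[...,1]-.154)<.09)&(P[...,2]>.047)&(P[...,2]<.056)
    X=P[g];print(n,"cheek tops",[(X[s].mean(0).round(4),s.sum()) for s in(X[:,0]>.57,X[:,0]<.5)])
    r=((h[...,0]<8)|(h[...,0]>172))&(h[...,1]>150)&(d>0)&(np.hypot(P[...,0]-.538,P[...,1]-.154)<.03);X=P[r];
    if len(X)>3: print(n,"bar",len(X),X.min(0).round(4),X.max(0).round(4),cv2.minAreaRect((X[:,:2]*1000).astype(np.float32)))
```

```text
edge-rel u,v -0.18023537800747919 0.25534286978657567 z 0.16341825605778326 yaw 88.5208577015344 F [-0.6 -0.8 -1.4] 11.65
[0.51053782 0.15146976 0.16341826]
side 200 umax [0.0895 0.0912] v [-0.0312  0.0304] slope [-0.6687  0.0189] theta -0.589
side cheek tops [(array([0.6047, 0.1478, 0.0512]), np.int64(24)), (array([0.4633, 0.1491, 0.0519]), np.int64(19))]
side bar 68 [0.5194 0.1478 0.045 ] [0.5544 0.1773 0.0715] ((538.1649169921875, 159.04837036132812), (29.27693748474121, 32.06257247924805), 75.13919067382812)
top cheek tops [(array([0.587, 0.138, 0.048]), np.int64(7)), (array([0.4655, 0.1563, 0.0517]), np.int64(60))]
```

View pics/over.png

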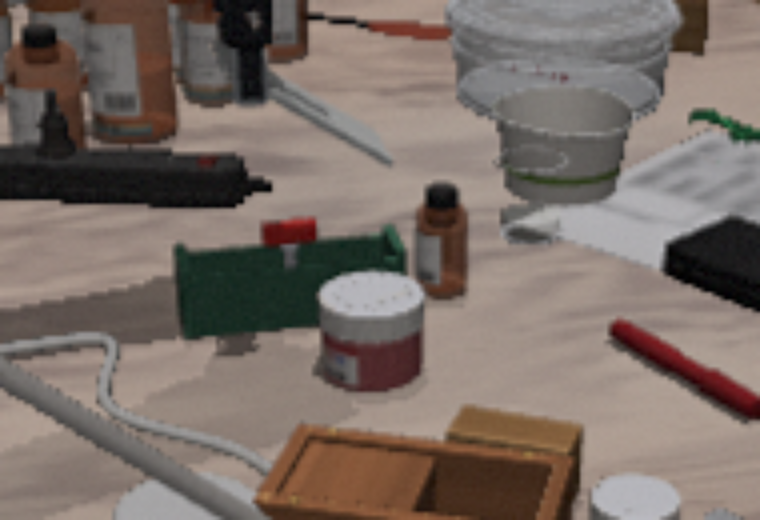

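The plate is held tilted above the box with its low end at crop (388,158), over the +x half; the toggle at (290,232) is lengthwise. I'll lower it to just above contact.

servo_tool --steps '[{"translation": [0.11,0.03,0.7],"yaw": 0,"hand": 0.5},{"translation": [0,0,0.8],"yaw": 0,"hand": 0.5},{"translation": [0,0,0.6],"yaw": 0,"hand": 0.5},{"translation": [0,0,0.2],"yaw": 0,"hand": 0.5},{"translation": [0,0,0],"yaw": 0,"hand": 0.5}]'

```text
time: 12.42
eef_pos: [0.5123, 0.1554, 0.0953]
eef_rot: [0.716, 0.698, -0.0, 0.0]
ft_force: [1.3, -0.4, -0.8]
gripper_width: 0.686
```

Run:
```python
from h import *
s=arm.sense(); print(s['eef_pos'],s['ft_force'])
im=held('side',-1.5,.056); im2,_=arm.get_image('top')
A=cv2.resize(im[110:220,220:350],None,fx=4,fy=4);B=cv2.resize(im2[150:260,180:280],None,fx=4,fy=4)
save(0,'near.png',np.hstack([A[:440,:400],B]))
```

```text
[0.51232605 0.15539457 0.09532335] [ 1.29207425 -0.41406968 -0.83899844]
side 111 umax [0.1287 0.1296] v [-0.0318  0.0298] slope [-0.2043 -0.0082] theta -0.201
```

View pics/near.png

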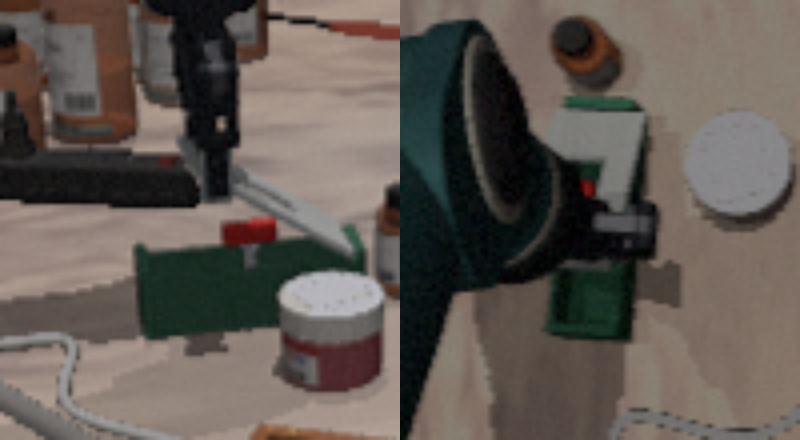

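The near end sits just inside the +x cheek, and the red bar shows in the slot. I'll lower along an arc about the low end with a lighter grip.

servo_tool --steps '[{"translation": [-0.02,-0.03,0.15],"yaw": 0,"hand": 0.5},{"translation": [0,-0.2,0.33],"yaw": 0,"hand": 0.5},{"translation": [0,-0.16,0.32],"yaw": 0,"hand": 0.5},{"translation": [0,0,0],"yaw": 0,"hand": 0.5}]' --force 25

```text
time: 13.02
eef_pos: [0.4995, 0.1555, 0.0707]
eef_rot: [0.716, 0.698, -0.001, -0.0]
ft_force: [-2.8, 0.4, 3.3]
gripper_width: 0.688
```

Run:
```python
from h import *
s=arm.sense(); print(s['eef_pos'],s['ft_force'],s['gripper_width'])
im,_=arm.get_image('side'); im2,_=arm.get_image('top')
A=cv2.resize(im[110:220,220:350],None,fx=4,fy=4);B=cv2.resize(im2[150:260,180:280],None,fx=4,fy=4)
save(0,'near2.png',np.hstack([A[:440,:400],B]))
```

```text
[0.4995148  0.15548334 0.07068099] [-2.7801913   0.449971    3.32870948] 0.6875996093914336
```

View pics/near2.png

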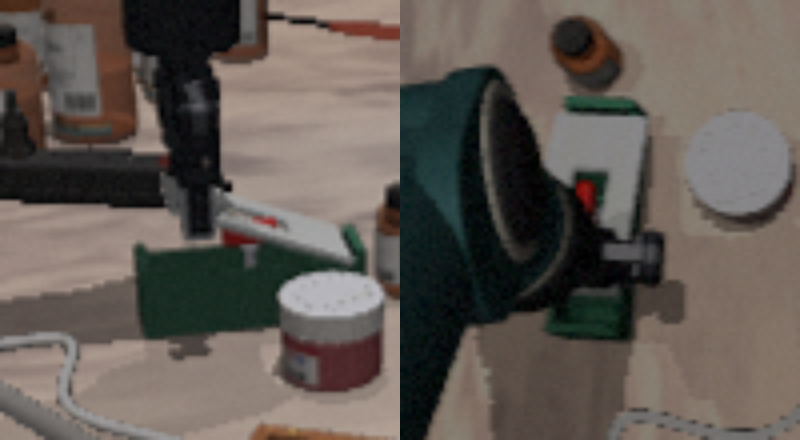

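The plate is turning in the grip as planned, with the bar entering the slot. I'll continue.

servo_tool --steps '[{"translation": [-0.03,-0.12,0.34],"yaw": 0,"hand": 0.5},{"translation": [0,-0.09,0.34],"yaw": 0,"hand": 0.5},{"translation": [0,-0.05,0.35],"yaw": 0,"hand": 0.5},{"translation": [0,0,0.2],"yaw": 0,"hand": 0.5},{"translation": [0,0,0],"yaw": 0,"hand": 0.5}]'

```text
time: 13.75
eef_pos: [0.4922, 0.1544, 0.0338]
eef_rot: [0.716, 0.698, -0.001, -0.0]
ft_force: [-0.9, 0.6, 2.9]
gripper_width: 0.684
```

```bash
cat >> h.py <<'E'
def pl():
    im,d=arm.get_image('top');P=cloud('top',d);h=cv2.cvtColor(im,cv2.COLOR_RGB2HSV)
    m=(d>0)&(abs(P[...,0]-.538)<.08)&(abs(P[...,1]-.154)<.045)&(P[...,2]>.04)&(P[...,2]<.12)&(h[...,1]<60)&(h[...,2]>90)
    X=P[m]; print("plate pts",len(X),X.min(0).round(3),X.max(0).round(3),"z fit",np.linalg.lstsq(np.c_[X[:,:2]-[.538,.154],np.ones(len(X))],X[:,2],rcond=None)[0].round(4),cv2.minAreaRect((X[:,:2]*1000).astype(np.float32)))
    return im
E
python3 - <<'E'
from h import *
s=arm.sense(); print(s['eef_pos'],s['ft_force'],s['gripper_width']); pl()
E
```

```text
[0.49219443 0.15439351 0.03382889] [-0.90728495  0.61101155  2.92618707] 0.6844388650747149
plate pts 525 [0.51  0.12  0.044] [0.606 0.18  0.069] z fit [-0.0603  0.0051  0.054 ] ((558.2930297851562, 151.0210723876953), (60.239566802978516, 94.78579711914062), 88.46666717529297)
```

servo_tool --steps '[{"translation": [0,0,0.1],"yaw": 0,"hand": 0.5},{"translation": [0,0,0.07],"yaw": 0,"hand": 0.5},{"translation": [0,0,0],"yaw": 0,"hand": 0.5}]'

```text
time: 14.18
eef_pos: [0.4928, 0.1546, 0.0293]
eef_rot: [0.716, 0.698, 0.0, 0.0]
ft_force: [-2.0, -1.1, 2.9]
gripper_width: 0.691
```

Run:
```python
from h import *
s=arm.sense(); print(s['eef_pos'],s['ft_force'],s['gripper_width']); pl()
```

```text
[0.49278797 0.15458199 0.02934319] [-2.02420547 -1.09878209  2.94002956] 0.6912909700898167
plate pts 528 [0.511 0.12  0.045] [0.615 0.181 0.067] z fit [-0.0156  0.0056  0.0513] ((563.207763671875, 151.28428649902344), (61.01998519897461, 103.24951934814453), 88.64237976074219)
```

servo_tool --steps '[{"translation": [0,0,0.07],"yaw": 0,"hand": 0.5},{"translation": [0,0,0],"yaw": 0,"hand": 0.5},{"translation": [0,0,0],"yaw": 0,"hand": 0.8},{"translation": [0,0,0],"yaw": 0,"hand": 0.85},{"translation": [0,0,0],"yaw": 0,"hand": 0.85}]'

```text
time: 14.85
eef_pos: [0.4927, 0.1547, 0.0272]
eef_rot: [0.716, 0.698, -0.0, -0.0]
ft_force: [-0.8, -0.7, -1.3]
gripper_width: 0.851
```

servo_tool --steps '[{"translation": [0,0,-0.5],"yaw": 0,"hand": 0.85},{"translation": [0,0,-1],"yaw": 0,"hand": 0.85},{"translation": [0,0,-1],"yaw": 0,"hand": 0.6},{"translation": [0,-1,-1],"yaw": 0,"hand": 0.3},{"translation": [0,-1,0],"yaw": 0,"hand": 0.3}]'

```text
time: 15.48
eef_pos: [0.4338, 0.1568, 0.1352]
eef_rot: [0.716, 0.698, 0.003, 0.001]
ft_force: [-0.7, 0.9, -0.9]
gripper_width: 0.298
```

Run:
```python
from h import *
s=arm.sense(); print(s['eef_pos'],s['ft_force'],s['gripper_width']); im2=pl()
im,d=arm.get_image('top');P=cloud('top',d);h=cv2.cvtColor(im,cv2.COLOR_RGB2HSV)
r=((h[...,0]<8)|(h[...,0]>172))&(h[...,1]>120)&(d>0)&(np.hypot(P[...,0]-.538,P[...,1]-.154)<.03)&(P[...,2]>.058);X=P[r];print("bar",len(X),cv2.minAreaRect((X[:,:2]*1000).astype(np.float32)))
im,_=arm.get_image('side')
A=cv2.resize(im[110:220,220:350],None,fx=4,fy=4);B=cv2.resize(im2[150:260,180:280],None,fx=4,fy=4)
save(0,'laid.png',np.hstack([A[:440,:400],B]))
```

```text
[0.43378108 0.15678229 0.13518322] [-0.6970745   0.92419276 -0.92945421] 0.2978551514173781
plate pts 1032 [0.477 0.121 0.044] [0.607 0.183 0.068] z fit [0.     0.0017 0.0501] ((540.8260498046875, 152.0602264404297), (61.63841247558594, 129.96177673339844), 88.12108612060547)
bar 62 ((538.2879638671875, 153.91761779785156), (35.97821044921875, 8.476210594177246), 1.1781433820724487)
```

View pics/laid.png

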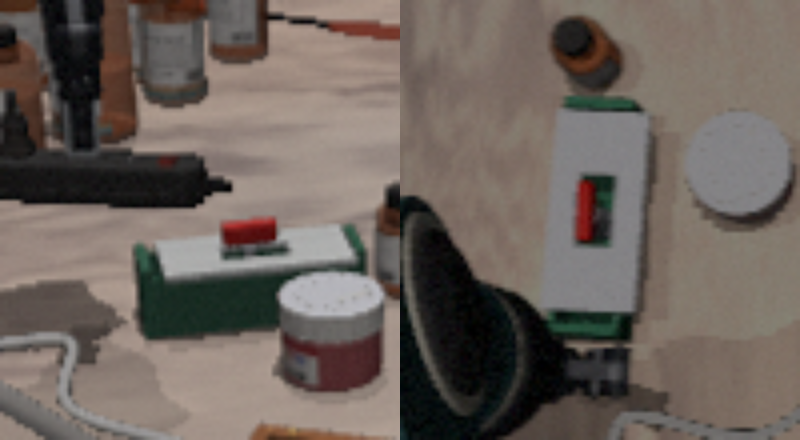

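The plate lies flat between the cheeks (plate centre ≈ (0.541, 0.152), height 50 mm), with the red bar up through the slot at top-crop (586,210). Next is the toggle.

servo_tool --steps '[{"translation": [0,1,0],"yaw": 0,"hand": 0.4},{"translation": [0,1,0],"yaw": 0,"hand": 0.4},{"translation": [0,1,0],"yaw": 0,"hand": 0.4},{"translation": [0,0.5,0],"yaw": 0,"hand": 0.4},{"translation": [0,0,0],"yaw": 0,"hand": 0.4}]'

```text
time: 16.25
eef_pos: [0.5383, 0.1531, 0.1321]
eef_rot: [0.716, 0.698, -0.0, 0.0]
ft_force: [-1.2, -1.2, -0.1]
gripper_width: 0.4
```

```bash
python3 -c "
from h import *
s=st();print(s['eef_pos'],s['qpos'])"
```

```text
edge-rel u,v -0.1564629348788539 0.2698409103673082 z 0.13213376812930847 yaw 88.49498993086532 F [-1.2 -1.2 -0.1] 16.25
[0.53833406 0.15311028 0.13213377] [-0.60150633  0.45022528  0.33364634  1.92580238 -0.19980968  0.79752483
  1.38604088]
```

servo_tool --steps '[{"translation": [0.03,0,0.9],"yaw": 0,"hand": 0.4},{"translation": [0,0,0.9],"yaw": 0,"hand": 0.4},{"translation": [0,0,0.6],"yaw": 0,"hand": 0.4},{"translation": [0,0,0.11],"yaw": 0,"hand": 0.4},{"translation": [0,0,0],"yaw": 0,"hand": 0.4}]'

```text
time: 16.88
eef_pos: [0.5379, 0.1545, 0.0574]
eef_rot: [0.716, 0.698, 0.0, 0.0]
ft_force: [-0.1, 1.0, 0.3]
gripper_width: 0.399
```

servo_tool --steps '[{"translation": [0,0,0],"yaw": 0,"hand": 0.05},{"translation": [0,0,0],"yaw": 0,"hand": 0.05},{"translation": [0,0,0],"yaw": 0,"hand": 0.05}]' --force 20

```text
time: 17.25
eef_pos: [0.5386, 0.1566, 0.0581]
eef_rot: [0.716, 0.699, 0.002, -0.0]
ft_force: [1.5, 5.1, 2.2]
gripper_width: 0.104
```

servo_tool --steps '[{"translation": [0.07,0,0],"yaw": 0,"hand": 0.05},{"translation": [0,0,0],"yaw": 0.03,"hand": 0.05},{"translation": [0,0,0],"yaw": 0.055,"hand": 0.05},{"translation": [0,0,0],"yaw": 0.055,"hand": 0.05}]'

```text
time: 17.75
eef_pos: [0.5386, 0.1565, 0.0581]
eef_rot: [0.853, 0.523, 0.001, 0.0]
ft_force: [-0.9, 2.1, 5.4]
gripper_width: 0.11
```

servo_tool --steps '[{"translation": [0,0,0],"yaw": 0.052,"hand": 0.05},{"translation": [0,0,0],"yaw": 0.052,"hand": 0.05},{"translation": [0,0,0],"yaw": 0.052,"hand": 0.05},{"translation": [0,0,0],"yaw": 0.052,"hand": 0.05}]'

```text
time: 18.25
eef_pos: [0.5383, 0.1562, 0.0581]
eef_rot: [0.975, 0.221, 0.0, -0.0]
ft_force: [-1.3, 1.3, 6.5]
gripper_width: 0.109
```

servo_tool --steps '[{"translation": [0,0,0],"yaw": 0.052,"hand": 0.05},{"translation": [0,0,0],"yaw": 0.052,"hand": 0.05},{"translation": [0,0,0],"yaw": 0.048,"hand": 0.05},{"translation": [0,0,0],"yaw": 0,"hand": 0.05}]'

```text
time: 18.75
eef_pos: [0.5381, 0.1562, 0.0581]
eef_rot: [1.0, -0.013, 0.0, -0.0]
ft_force: [-1.8, 0.4, 8.4]
gripper_width: 0.104
```

servo_tool --steps '[{"translation": [0,0,0],"yaw": 0,"hand": 0.4},{"translation": [0,0,0],"yaw": 0,"hand": 0.4},{"translation": [0,0,-0.5],"yaw": 0,"hand": 0.4},{"translation": [0,0,-1],"yaw": 0,"hand": 0.4},{"translation": [0,0,-1],"yaw": 0,"hand": 0.4}]'

```text
time: 19.38
eef_pos: [0.5378, 0.1561, 0.1335]
eef_rot: [1.0, -0.013, 0.0, 0.0]
ft_force: [0.3, -0.1, -0.1]
gripper_width: 0.4
```

servo_tool --steps '[{"translation": [-1,0,-0.5],"yaw": 0,"hand": 0.4},{"translation": [-1,0,-0.5],"yaw": 0,"hand": 0.4},{"translation": [-1,0,0],"yaw": 0,"hand": 0.4},{"translation": [-0.5,0,0],"yaw": 0,"hand": 0.4},{"translation": [0,0,0],"yaw": 0,"hand": 0.4}]'

```text
time: 20.0
eef_pos: [0.4325, 0.1595, 0.1624]
eef_rot: [1.0, -0.012, 0.0, -0.001]
ft_force: [0.5, -0.4, -0.0]
gripper_width: 0.399
```

Run:
```python
from h import *
s=arm.sense(); print(s['eef_pos'],s['ft_force'],s['time']); im2=pl()
im,d=arm.get_image('top');P=cloud('top',d);h=cv2.cvtColor(im,cv2.COLOR_RGB2HSV)
r=((h[...,0]<8)|(h[...,0]>172))&(h[...,1]>120)&(d>0)&(np.hypot(P[...,0]-.538,P[...,1]-.154)<.03)&(P[...,2]>.058);X=P[r];print("bar",len(X),cv2.minAreaRect((X[:,:2]*1000).astype(np.float32)))
for q in("jar_yellow","wood_rest","jar_copper","jar_red","bottle_small"):
    for a in arm.regions_of('top',q)[:1]:
        m=a["mask"]&(d>0);Y=P[m]; zt=np.percentile(Y[:,2],95); T=Y[Y[:,2]>zt-.008]; print(q,(T.min(0)+T.max(0)).round(4)/2)
im,_=arm.get_image('side')
A=cv2.resize(im[110:220,220:350],None,fx=4,fy=4);B=cv2.resize(im2[150:260,180:280],None,fx=4,fy=4)
save(0,'end.png',np.hstack([A[:440,:400],B]))
```

```text
[0.43248064 0.15951166 0.16239144] [ 0.49417189 -0.3933586  -0.03535824] 20.0
plate pts 1002 [0.472 0.121 0.042] [0.606 0.183 0.064] z fit [-0.0004  0.0027  0.0499] ((538.4390258789062, 151.86300659179688), (60.91342544555664, 134.6383056640625), 88.84294128417969)
bar 57 ((536.8439331054688, 152.71876525878906), (8.061258316040039, 33.89731979370117), 1.6745257377624512)
jar_yellow [ 0.486   -0.23325  0.0528 ]
wood_rest [ 0.61415 -0.11075  0.0452 ]
jar_copper [ 0.6551 -0.198   0.0467]
jar_red [0.57235 0.06105 0.05605]
bottle_small [0.64825 0.1668  0.07655]
```

View pics/end.png

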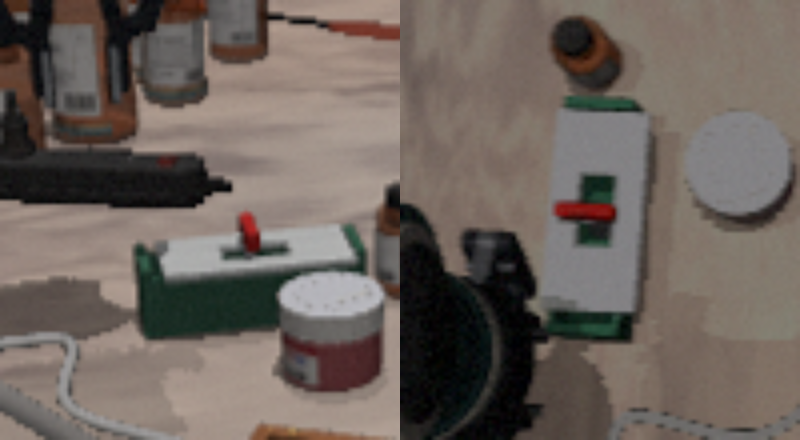

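The bar lies crosswise over the slot at top-crop (585,211), the plate is flat between the cheeks, and the robot is clear. I'm handing the job in.

```bash
python3 -c "
from station import arm
print(arm.finish_job())"
```

```text
the job is handed in; nothing more can be done
None
```

The green box is closed and the job was handed in at about 20 s. I tipped the plate up, gripped it by its raised end and laid it between the cheeks with the toggle through the slot. Then I turned the toggle a quarter turn clockwise.

**Last checks:**
- **Plate:** it lies flat with its top face at 50 mm, tilted less than 0.003 rad, between the two end cheeks.
- **Toggle:** the red bar lies crosswise over the slot. The gripper turned 90.0°, and the bar measured within about 3° of square to the box.
- **Things round about:** the yellow, copper and red jars, the small bottle and the wood rest were within about 3 mm of their first readings, which is measuring noise. I did not re-measure the tape, the pen or the cedar bottle; the arm did not go near them.
- **Robot:** the gripper was clear of everything. The highest wrist force I saw was about 29 N, when I pressed the plate down.

**Disagreement:** the overhead camera puts the plate about 2 mm off the box centre across its width. It also put the toggle about 2 mm from where the gripper found it. Both are within the slot's clearance.

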